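Gather the terminal nuts in the tray's clipped corner

ROBOT

A 6-joint arm with a two-finger parallel gripper is mounted at the origin on a cart in front of the work surface, level with it; the furniture and walls round the work are solid. World frame = base frame: x ahead of the robot, y to its left, z up, the work surface at z = 0. Lengths are in m, angles in rad, forces in N, time in s.
With the tool pointing down it reaches from about 0.325 to 0.85 m from the base axis. Payload 15.5 kg.
Tool frame: the origin (TCP) lies midway between the tips of the shut fingers; the grasp point (between the pads) lies 19 mm behind it; y points along the fingers, z is the direction in which the jaws open and shut, and the axes are right-handed (so a half turn about y gives the same grasp; the last joint's range is limited). The gripper opens to 91 mm and grips with 3 to 60 N. Pads are 32 mm wide; open, the fingers measure 118 mm over their backs; the gripper's body (76 mm by 178 mm) begins 60 mm behind the grasp point.
Start: joints at [-1.198, 0.494, 1.345, -0, 1.302, -0.096], TCP at [0.282, -0.558, 0.214] pointing down, gripper open.
Joint ranges: [-2.91, 2.91], [-0.82, 2.16], [0.22, 2.67], [-1.22, 4.37], [0.12, 2.79], [-3.08, 3.08]. Speed limits (rad/s): [1.89, 1.89, 2.57, 3.01, 3.01, 3.01].

INTERFACE

Orientations are given as a rotation vector (axis times angle).
In Python, from rig import ctrl gives the robot as it stands.
- The arm moves only by the shell command python3 -m jog 'ROWS' [FORCE]. ROWS is JSON, a list that holds one entry, the list of rows, each a list of 7 numbers: the opening, from -1 (shut) to 1 (fully open), then the shift along the tool's x, y, z in m, then the turn, a rotation vector about the tool's x, y, z in rad. In form: [[[grip, dx, dy, dz, rx, ry, rz], ...]]. A call has 1 to 20 rows; each row is the pose to reach, as a shift and turn from the pose measured when the call began, along the tool's axes at that moment; what a row does not reach only later rows make up. A row lasts 1/10 s, in which the tool goes at most 50 mm and 8.59 degrees, less where a joint would pass 70% of its speed; a pose out of reach is approached as far as the arm can. A call with a gripper value outside its range is refused whole. The fingers move at their own pace and stop on an object; FORCE is the grip in N (left out, the last holds). Time passes only in rows, so rows that repeat a pose let the fingers close. It gives the time, the measured TCP pose, the force and the opening at its end, in the units of the state.
- ctrl.get_obs(): the state, without advancing time (a new reading comes with each control period).
- ctrl.snapshot(name): name is "scene" or "top" or "wrist"; returns (picture, depth): 420x560x3 uint8, red, green, blue; 420x560 float32, m along the optical axis (not along the pixel's ray), 0 where there is no reading.
- ctrl.camera_params(name): a dict with "vfov" (degrees; the focal length in pixels is half the picture's height over the tangent of half this angle, whatever the lens; pixels are square), "cx", "cy" (the principal point, pixels), "origin" and "orientation" of the camera in the world. Camera axes: x right, y up, looking along -z (the intrinsics and any distortion apply to the point x, -y, -z); pixel columns grow to the right and rows downward; lengths in m; the calibration is good to about 2 mm. A picture is of the moment at which its call begins: read the wrist's pose just before it. camera_params takes no time and is no camera call; for the wrist camera it gives the pose at the moment of the call.
- ctrl.finish_job(): hands the job in, once; it reports no verdict.
The state is a dict: "time_s": time; "joint_positions": joint angles; "dq": joint speeds; "joint_torque": joint torques, N m; "tool_pos": TCP position; "tool_rot": TCP orientation; "ft_force": force on the tool from outside, world axes, zero at the start; "wrist_torque": the same for the moment, N m; "gripper_width": opening from 0.0 (shut) to 1.0 (fully open).
Only numpy, scipy, OpenCV 4.12 (cv2) and the standard library are available. Lean on these libraries where they do the work, as an engineer would, in place of code of your own. Each camera call takes 0.05 s, during which the arm holds its last target. There are 200 camera calls.

TASK

Draw the grey parts tray by its upright handle straight out from under the low bench riser, lift it clear of the worktop, and tilt it until all four loose nuts have slid together into its clipped corner, the one cut off at 45 degrees. Finish while still holding the tray tilted like that in the air, well clear of the worktop and carried by nothing but the gripper, ready for the nuts to be picked out; spill none, and leave the other things on the bench where they are.

Things in the scene. Friction and masses are not known exactly. Their poses are not given: they have to be found in the camera images.
- riser: low bench riser, fixed: white board 190 (x) x 160 (y) x 12 mm, top 72 mm up, on two aluminium side walls, so a tunnel along its own y, open at both ends (y = -80, +80 mm), 154 mm wide, 60 mm high inside. Origin on the worktop under its middle. A timer (18 mm tall) and a petri dish (13 mm) lie fixed on the +y half of its top. Its -y end faces the robot.
- tray_handle (a point): grip point of the tray's handle, an upright plate on the middle of the tray's -y end wall: 36 mm wide along x, 12 mm thick along y, top 78 mm above the tray's underside, free above the 40 mm wall. The point: middle of its width and thickness, 57 mm above the underside, 83 mm from the tray's middle toward -y. Axes: the tray's.
- tray_corner (a point): the tray's clipped corner, the only one cut off at 45 degrees (by 25 mm): at the end away from the handle, on the -x side. The point: inner floor at the middle of the slanted corner wall, 4 mm above the underside; from tray_handle (-44.5, +152.5, -53) mm in the tray's axes.
- tray: loose grey plastic parts tray, 120 (x) x 170 (y) mm, walls 40 mm high (rim lip 126 x 176), walls and floor 4 mm thick, 0.12 to 0.2 kg. Starts partly under the riser, handle end out of the riser's -y end, square to the tunnel within 0.04 rad. Origin: centre of its underside; y from the handle end to the far end (under the riser), z up out of the tray.
- nut_0_center (a point): centre of loose steel hexagon nut 1 of 4, all alike: 20 mm across flats, 10 mm high, 15 g, flat on the tray's floor. Smooth: they start to slide at a tray tilt of about 7 to 10 degrees, and slide home along the walls too at 30 to 40; if some hang back along a wall, rock the tray a little.
- nut_1_center (a point): centre of loose steel hexagon nut 2 of 4, all alike: 20 mm across flats, 10 mm high, 15 g, flat on the tray's floor. Smooth: they start to slide at a tray tilt of about 7 to 10 degrees, and slide home along the walls too at 30 to 40; if some hang back along a wall, rock the tray a little.
- nut_2_center (a point): centre of loose steel hexagon nut 3 of 4, all alike: 20 mm across flats, 10 mm high, 15 g, flat on the tray's floor. Smooth: they start to slide at a tray tilt of about 7 to 10 degrees, and slide home along the walls too at 30 to 40; if some hang back along a wall, rock the tray a little.
- nut_3_center (a point): centre of loose steel hexagon nut 4 of 4, all alike: 20 mm across flats, 10 mm high, 15 g, flat on the tray's floor. Smooth: they start to slide at a tray tilt of about 7 to 10 degrees, and slide home along the walls too at 30 to 40; if some hang back along a wall, rock the tray a little.
- white_jar: loose white screw jar, 68 mm wide, 85 mm tall, a bystander; origin at the centre of its underside
- marker_pen: loose marker pen lying flat, 135 mm long, 17 mm thick, a bystander; origin at the middle of its underside
- screwdriver: loose screwdriver lying flat, 188 mm long, 22 mm thick, a bystander; origin at the middle of its underside
- bench_eraser: loose small eraser, 46 x 21 x 13 mm, a bystander; origin at the centre of its underside

How it is judged:
By the outcome, as a careful person would: the job done as asked, in the order asked, and still so for the second after the job is handed in, while the arm keeps its last pose, push and grip.
It also fails if it takes over 38 s, if anything falls off the work surface, if the arm or the gripper's body presses on something with over 40 N, if the wrist force passes 120 N, or if a joint passes its speed limit or range.

## Working session

There is one attempt and no reset: what is moved stays moved. The work goes in short steps, Python scripts to look and compute and a shell command to move; the robot and the scene stay as the last step left them, time stands still between calls to the robot, and variables do not carry over. Pictures are saved under pics/ and viewed, about 8 in all and at most 12, crops included, and the job is handed in when it is done.

```bash
mkdir -p pics; ls; cat > h.py <<'E'
import numpy as np, cv2
from rig import ctrl
from scipy.spatial.transform import Rotation as R
def rot(o):
    o=np.array(o,float)
    if o.shape==(3,3): return o
    return R.from_rotvec(o).as_matrix() if o.size==3 else R.from_quat(o).as_matrix()
def shot(n,f):
    p=ctrl.camera_params(n); im,d=ctrl.snapshot(n)
    cv2.imwrite('pics/'+f+'.png',im[:,:,::-1]); np.save('pics/'+f+'.npy',d); np.save('pics/'+f+'_p.npy',p,allow_pickle=True)
    return im,d,p
def load(f):
    return cv2.imread('pics/'+f+'.png')[:,:,::-1],np.load('pics/'+f+'.npy'),np.load('pics/'+f+'_p.npy',allow_pickle=True).item()
def ray(p,u,v):
    f=210/np.tan(np.radians(p['vfov'])/2)
    d=np.stack([(np.asarray(u,float)-p['cx'])/f,-(np.asarray(v,float)-p['cy'])/f,-np.ones(np.shape(u))],-1)
    return np.array(p['origin']),d@rot(p['orientation']).T
def plane(p,u,v,z):
    o,d=ray(p,u,v); return o+d*((z-o[2])/d[...,2])[...,None]
def pts(p,d):
    v,u=np.mgrid[:420,:560]; o,r=ray(p,u,v); return o+r*d[...,None]
E
python3 - <<'E'
from h import *
print(ctrl.get_obs())
for n in('top','scene'):
    im,d,p=shot(n,n+'0'); print(n,p)
a=cv2.imread('pics/top0.png');b=cv2.imread('pics/scene0.png')
E
```

```text
pics
{'time_s': 0.0, 'joint_positions': array([-1.19748758e+00,  4.94210746e-01,  1.34615349e+00,  2.70056682e-05,
        1.30245689e+00, -9.55154781e-02]), 'dq': array([ 0.00037447, -0.00019359,  0.00050874, -0.00070764,  0.00077179,
       -0.00140543]), 'joint_torque': array([ 1.49906595e-03, -8.78823137e+01, -3.81866848e+01,  7.09665567e-02,
        5.32915886e-02, -1.97301297e-04]), 'tool_pos': array([ 0.28226222, -0.55720701,  0.21331354]), 'tool_rot': array([-0.46829076,  1.9616504 , -1.95919094]), 'ft_force': array([ 0.05872261,  0.36420304, -0.37220863]), 'wrist_torque': array([ 0.01481711,  0.03583014, -0.00688421]), 'gripper_width': 1.0009441538519304}
top {'vfov': 55.9279403941452, 'cx': 285.1271420847252, 'cy': 214.79711947336494, 'origin': array([ 0.3855368 , -0.34413853,  0.92215853]), 'orientation': array([ 0.15381874, -0.11314307, -1.55838627])}
scene {'vfov': 43.430598526207135, 'cx': 278.4284251975924, 'cy': 212.17400561258287, 'origin': array([-0.03216119,  0.14214904,  0.70922068]), 'orientation': array([ 0.42657655, -0.99040101, -2.10766524])}
```

View pics/top0.png

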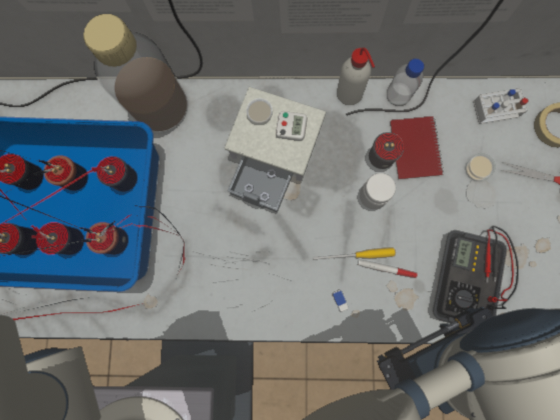

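View pics/scene0.png

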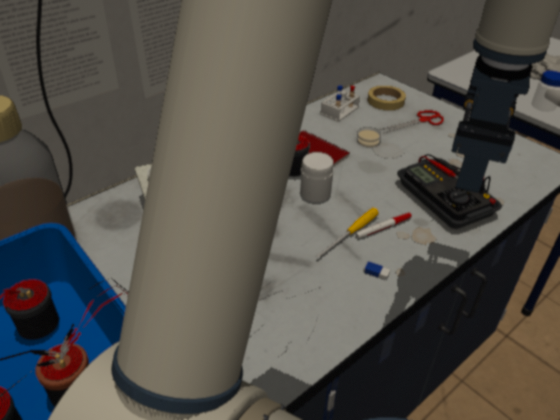

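The top view shows the riser at about (275,130), with the tray sticking out of its lower end around (262,185). Three or four nuts are visible near (265,188), and the handle is near (256,205). The jar is at (379,190), the screwdriver and pen at about (370,260), and the eraser at (340,300). The scene camera's view of the tray is blocked by the arm.

```bash
python3 - <<'E'
from h import *
im,d,p=load('top0')
P=pts(p,d)
def reg(u0,u1,v0,v1,z0,z1,name):
    m=np.zeros(d.shape,bool); m[v0:v1,u0:u1]=1
    m&=(P[...,2]>z0)&(P[...,2]<z1)&(d>0)
    q=P[m]; r=cv2.minAreaRect(q[:,:2].astype(np.float32))
    print(name,m.sum(),'med',np.median(q,0).round(4),'z',np.percentile(q[:,2],[5,50,95]).round(4),'rect',np.round(r[0],4),np.round(r[1],4),r[2])
    return m
reg(215,340,80,185,.06,.08,'riser')
reg(215,310,165,215,.064,.095,'handle')
reg(215,310,165,215,.033,.05,'rim')
reg(215,310,165,215,-.005,.012,'floor')
print('table',np.median(P[225:240,280:300].reshape(-1,3),0))
cv2.imwrite('pics/topcrop.png',cv2.resize(cv2.imread('pics/top0.png')[80:225,210:340],None,fx=5,fy=4.1*5/4.1/1.25*1.0,interpolation=cv2.INTER_CUBIC))
E
```

```text
riser 4338 med [ 0.7086 -0.2942  0.0721] z [0.0693 0.0721 0.0746] rect [ 0.7667 -0.3118] [0.193  0.2431] 70.29410552978516
handle 297 med [ 0.6329 -0.3265  0.0723] z [0.0669 0.0723 0.0791] rect [ 0.6149 -0.2949] [0.0517 0.1541] 30.665672302246094
rim 320 med [ 0.5916 -0.2649  0.0399] z [0.0359 0.0399 0.0435] rect [ 0.61   -0.2708] [0.1461 0.0976] 69.156982421875
floor 3827 med [ 0.6032 -0.262   0.0017] z [-0.0016  0.0017  0.0064] rect [ 0.6055 -0.2618] [0.1219 0.2283] 0.17997761070728302
table [ 5.02898147e-01 -3.31105974e-01  3.21114696e-04]
```

View pics/topcrop.png

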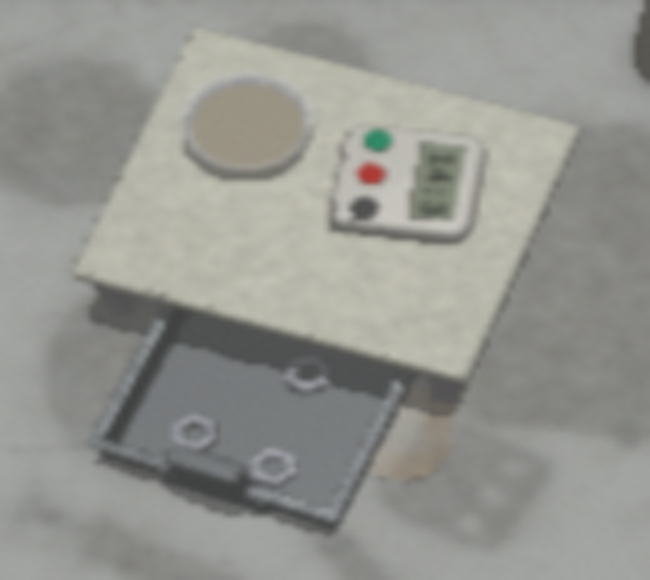

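The crop shows the riser's corners at crop pixels (197,30), (578,125), (465,380) and (78,275). The handle top spans about (165,455) to (245,470), and three nuts are visible, with the fourth presumably hidden under the riser. Next I'll cast these pixels onto planes.

```bash
python3 - <<'E'
from h import *
im,d,p=load('top0')
def c(l,z):
    l=np.array(l,float); return plane(p,210+l[:,0]/5,80+l[:,1]/4,z)
q=c([(197,30),(578,125),(465,380),(78,275)],.072); print(q.round(4)); print('riser c',q.mean(0).round(4), 'len',np.linalg.norm(np.diff(q,axis=0),axis=1))
yx=(q[0]-q[3]+q[1]-q[2])[:2]; xx=(q[1]-q[0]+q[2]-q[3])[:2]
print('yaw of riser y-axis',np.degrees(np.arctan2(yx[1],yx[0])),np.degrees(np.arctan2(xx[1],xx[0]))+90)
h=c([(165,450),(247,467),(245,480),(163,463)],.078); print('handle',h.round(4),h.mean(0))
r=c([(97,447),(335,525),(402,385),(163,320)],.04); print('rim',r.round(4),np.linalg.norm(np.diff(r,axis=0),axis=1))
# height profile around handle
P=pts(p,d); m=np.zeros(d.shape,bool); m[187:204,238:264]=1; m&=P[...,2]>.066
print(m.sum(),P[m].mean(0),np.percentile(P[m][:,2],90))
o=ctrl.get_obs(); print(R.from_rotvec(o['tool_rot']).as_matrix().round(3),o['tool_pos'])
E
```

```text
[[ 0.8301 -0.2354  0.072 ]
 [ 0.7715 -0.411   0.072 ]
 [ 0.6213 -0.36    0.072 ]
 [ 0.6819 -0.1854  0.072 ]]
riser c [ 0.7262 -0.298   0.072 ] len [0.1851039  0.15856898 0.18474758]
yaw of riser y-axis -18.711303578528053 -18.78991592249008
handle [[ 0.5796 -0.2285  0.078 ]
 [ 0.5702 -0.2647  0.078 ]
 [ 0.563  -0.264   0.078 ]
 [ 0.5723 -0.2278  0.078 ]] [ 0.57128531 -0.24626959  0.078     ]
rim [[ 0.59   -0.1919  0.04  ]
 [ 0.5451 -0.3019  0.04  ]
 [ 0.6272 -0.3316  0.04  ]
 [ 0.6658 -0.2202  0.04  ]] [0.11874826 0.08725441 0.11796665]
99 [ 0.57125546 -0.24690239  0.08533655] 0.07971873070992505
[[-0.892 -0.     0.452]
 [-0.452  0.001 -0.892]
 [-0.    -1.    -0.001]] [ 0.28226286 -0.55724276  0.21338275]
```

```bash
python3 -m jog '[[[0.3,-0.1,0.003,-0.037,0,-0.19,0],[0.3,-0.2,0.006,-0.074,0,-0.39,0],[0.3,-0.3,0.01,-0.11,0,-0.58,0],[0.3,-0.398,0.013,-0.147,0,-0.77,0],[0.3,-0.398,0.013,-0.147,0,-0.77,0],[0.3,-0.398,0.013,-0.147,0,-0.77,0],[0.3,-0.398,0.013,-0.147,0,-0.77,0],[0.3,-0.398,0.013,-0.147,0,-0.77,0],[0.3,-0.398,0.013,-0.147,0,-0.77,0],[0.3,-0.398,0.013,-0.147,0,-0.77,0],[0.3,-0.398,0.013,-0.147,0,-0.77,0]]]'
python3 - <<'E'
from h import *
im,d,p=shot('wrist','w1'); o=ctrl.get_obs()
print(o['time_s'],o['tool_pos'],o['joint_positions'].round(3));print(R.from_rotvec(o['tool_rot']).as_matrix().round(3)); print(p)
E
```

```text
time_s: 1.2
tool_pos: [0.5707, -0.246, 0.2002]
tool_rot: [-1.034, 1.45, -1.447]
ft_force: [-0.0, 0.5, 0.1]
gripper_width: 0.65
1.25 [ 0.5703132  -0.24668134  0.20033839] [-0.505  0.502  1.371  0.     1.27  -0.173]
[[-0.326 -0.001  0.945]
 [-0.945  0.001 -0.326]
 [-0.001 -1.    -0.001]]
{'vfov': 60.15118366216766, 'cx': 281.22518685627324, 'cy': 211.4219906045545, 'origin': array([ 0.59309132, -0.18126099,  0.37047154]), 'orientation': array([-0.24700243,  0.04288859, -0.32897624])}
```

View pics/w1.png

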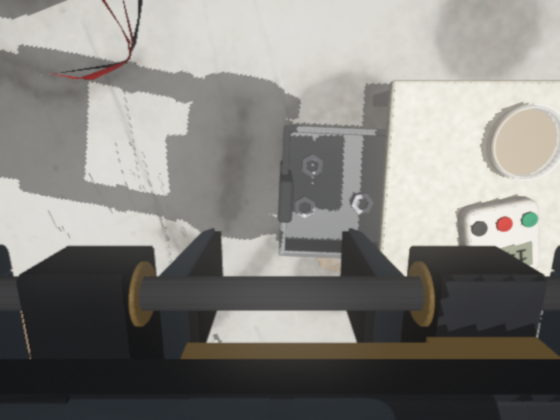

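The wrist view shows the handle plate at columns 279–292, rows 175–221, the near riser edge at column 385–393, and three nuts at (313,166), (305,207) and (362,203). The tray is square to the tool. I'll refine the handle position with ray and depth.

```bash
python3 - <<'E'
from h import *
im,d,p=load('w1'); P=pts(p,d)
m=np.zeros(d.shape,bool); m[165:230,265:305]=1; m&=(P[...,2]>.07)&(P[...,2]<.09)
q=P[m]; r=cv2.minAreaRect(q[:,:2].astype(np.float32)); print(m.sum(),q.mean(0).round(4),np.percentile(q[:,2],[10,50,90]),r)
v,u=np.where(m); print(u.min(),u.max(),v.min(),v.max())
# two-view ray crossing of handle top centre
_,_,pt=load('top0')
o1,d1=ray(p,u.mean(),v.mean()); o2,d2=ray(pt,251,80+465/4)
A=np.stack([d1,-d2],1); t=np.linalg.lstsq(A,o2-o1,rcond=None)[0]; print(o1+d1*t[0],o2+d2*t[1])
print('front rim',plane(p,np.array([285.,281]),np.array([126.,253]),.04).round(4))
m=np.zeros(d.shape,bool); m[85:225,380:480]=1; m&=abs(P[...,2]-.072)<.004
vv=np.arange(90,220); uu=np.array([np.where(m[a])[0].min() for a in vv]); e=plane(p,uu,vv,.072); k=np.polyfit(e[:,1],e[:,0],1); print('riser edge yaw',np.degrees(np.arctan(-k[0])), e[0],e[-1])
E
```

```text
598 [ 0.5746 -0.2445  0.0769] [0.07536902 0.07709295 0.07819916] ((0.5742682218551636, -0.24552708864212036), (0.03629912808537483, 0.011943328194320202), 68.72692108154297)
278 293 180 222
[ 0.5741362  -0.24606477  0.0693086 ] [ 0.57321284 -0.24527559  0.0691969 ]
front rim [[ 0.5938 -0.1879  0.04  ]
 [ 0.5515 -0.3     0.04  ]]
riser edge yaw -19.069526395214126 [ 0.68098749 -0.18821332  0.072     ] [ 0.64711034 -0.28727398  0.072     ]
```

```bash
python3 -m jog '[[[0.3,-0.002,0.03,0.003,0,0.035,0],[0.3,-0.002,0.07,0.003,0,0.035,0],[0.3,-0.002,0.11,0.003,0,0.035,0],[0.3,-0.002,0.14,0.003,0,0.035,0],[0.3,-0.002,0.157,0.003,0,0.035,0],[0.3,-0.002,0.157,0.003,0,0.035,0],[0.3,-0.002,0.157,0.003,0,0.035,0]]]' 
python3 -m jog '[[[-1,0,0,0,0,0,0],[-1,0,0,0,0,0,0],[-1,0,0,0,0,0,0],[-1,0,0,0,0,0,0],[-1,0,0,0,0,0,0],[-1,0,0,0,0,0,0],[-1,0,0,0,0,0,0],[-1,0,0,0,0,0,0]]]' 45
```

```text
time_s: 1.95
tool_pos: [0.5733, -0.2466, 0.0439]
tool_rot: [-1.012, 1.476, -1.474]
ft_force: [-0.0, 0.4, -0.5]
gripper_width: 0.647
time_s: 2.75
tool_pos: [0.5733, -0.2466, 0.0439]
tool_rot: [-1.012, 1.476, -1.474]
ft_force: [-0.8, -0.6, 1.4]
gripper_width: 0.128
```

```bash
python3 -m jog '[[[-1,0,0,-0.003,0,0,0],[-1,0,0,-0.01,0,0,0],[-1,0.001,0,-0.02,0,0,0],[-1,0.001,0,-0.032,0,0,0],[-1,0.002,0,-0.045,0,0,0],[-1,0.002,0,-0.058,0,0,0],[-1,0.002,0,-0.071,0,0,0],[-1,0.003,0,-0.084,0,0,0],[-1,0.003,0,-0.097,0,0,0],[-1,0.004,0,-0.11,0,0,0],[-1,0.004,0,-0.121,0,0,0],[-1,0.005,0,-0.13,0,0,0],[-1,0.005,0,-0.137,0,0,0],[-1,0.005,0,-0.14,0,0,0],[-1,0.005,0,-0.14,0,0,0]]]' 
python3 - <<'E'
from h import *
im,d,p=shot('top','t2')
cv2.imwrite('pics/t2c.png',cv2.resize(cv2.imread('pics/t2.png')[60:280,180:420],None,fx=2.5,fy=2.5))
E
```

```text
time_s: 4.25
tool_pos: [0.4405, -0.2007, 0.0441]
tool_rot: [-1.012, 1.477, -1.474]
ft_force: [-1.9, 0.6, 0.5]
gripper_width: 0.126
```

View pics/t2c.png

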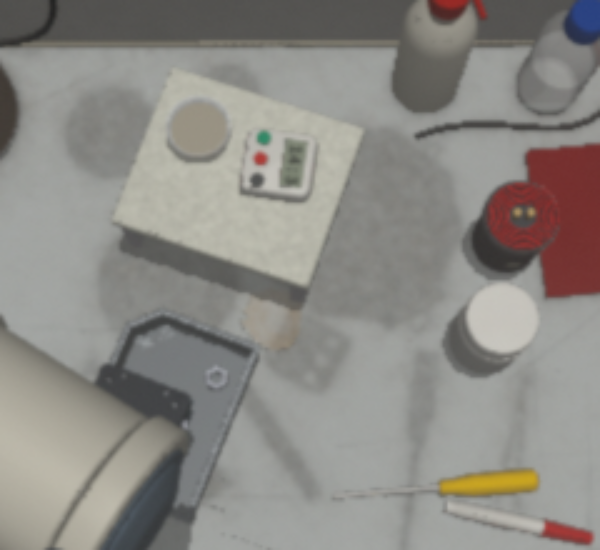

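The tray is fully out of the riser, with a gap of about 40 mm and the clipped corner at the far left. Now I'll lift it.

```bash
python3 -m jog '[[[-1,0,-0.003,0,0,0,0],[-1,0,-0.01,0,0,0,0],[-1,0,-0.025,0,0,0,0],[-1,0,-0.045,0,0,0,0],[-1,0,-0.07,0,0,0,0],[-1,0,-0.095,0,0,0,0],[-1,0,-0.12,0,0,0,0],[-1,0,-0.145,0,0,0,0],[-1,0,-0.17,0,0,0,0],[-1,0,-0.195,0,0,0,0],[-1,0,-0.22,0,0,0,0],[-1,0,-0.245,0,0,0,0],[-1,0,-0.265,0,0,0,0],[-1,0,-0.28,0,0,0,0],[-1,0,-0.29,0,0,0,0],[-1,0,-0.295,0,0,0,0],[-1,0,-0.295,0,0,0,0]]]' 
python3 - <<'E'
from h import *
im,d,p=shot('wrist','w3'); o=ctrl.get_obs(); print(o['joint_positions'].round(3),o['ft_force'],o['wrist_torque'])
print(R.from_rotvec(o['tool_rot']).as_matrix().round(3))
E
```

```text
time_s: 6.0
tool_pos: [0.4412, -0.2011, 0.3394]
tool_rot: [-1.012, 1.476, -1.474]
ft_force: [-0.0, 0.3, -2.7]
gripper_width: 0.13
[-0.551  0.184  1.476  0.     1.483 -0.183] [-0.68811694  0.64542843 -3.14508774] [0.09191396 0.08734018 0.03011391]
[[-0.36  -0.002  0.933]
 [-0.933  0.001 -0.36 ]
 [-0.001 -1.    -0.002]]
```

View pics/w3.png

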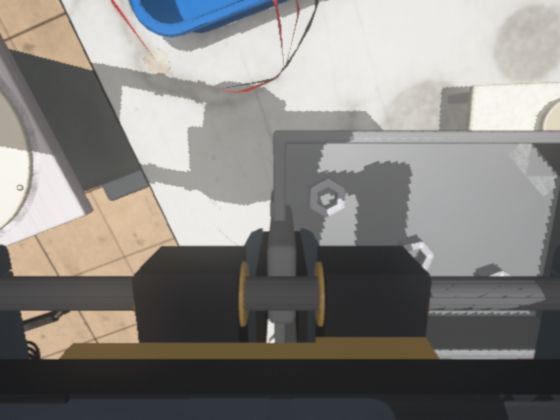

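The tray is lifted level (about 2.7 N load) and the nuts are still inside. Now tilt slowly toward the clipped corner.

```bash
python3 -m jog '[[[-1,0,0,0,-0.015,0,-0.015],[-1,0,0,0,-0.04,0,-0.04],[-1,0,0,0,-0.07,0,-0.07],[-1,0,0,0,-0.10,0,-0.10],[-1,0,0,0,-0.13,0,-0.13],[-1,0,0,0,-0.16,0,-0.16],[-1,0,0,0,-0.19,0,-0.19],[-1,0,0,0,-0.22,0,-0.22],[-1,0,0,0,-0.25,0,-0.25],[-1,0,0,0,-0.28,0,-0.28],[-1,0,0,0,-0.31,0,-0.31],[-1,0,0,0,-0.34,0,-0.34],[-1,0,0,0,-0.37,0,-0.37],[-1,0,0,0,-0.40,0,-0.40],[-1,0,0,0,-0.43,0,-0.43],[-1,0,0,0,-0.455,0,-0.455],[-1,0,0,0,-0.47,0,-0.47],[-1,0,0,0,-0.47,0,-0.47],[-1,0,0,0,-0.47,0,-0.47]]]' 55
python3 - <<'E'
from h import *
o=ctrl.get_obs(); print(o['joint_positions'].round(3),o['ft_force'],R.from_rotvec(o['tool_rot']).as_matrix().round(3))
a=shot('wrist','w4')[0];b=shot('top','t4')[0]
cv2.imwrite('pics/both4.png',np.hstack([cv2.resize(a,(400,300)),cv2.resize(b[60:270,180:460],(400,300),interpolation=cv2.INTER_CUBIC)])[:,:,::-1])
E
```

```text
time_s: 7.95
tool_pos: [0.4411, -0.2011, 0.3388]
tool_rot: [-1.737, 1.705, -1.459]
ft_force: [0.1, -0.6, -2.5]
gripper_width: 0.127
[-0.267  0.491  1.209 -0.433  1.954  0.043] [ 0.08200604 -0.5627211  -2.47708844] [[-0.222 -0.565  0.795]
 [-0.873 -0.249 -0.42 ]
 [ 0.435 -0.787 -0.438]]
```

View pics/both4.png

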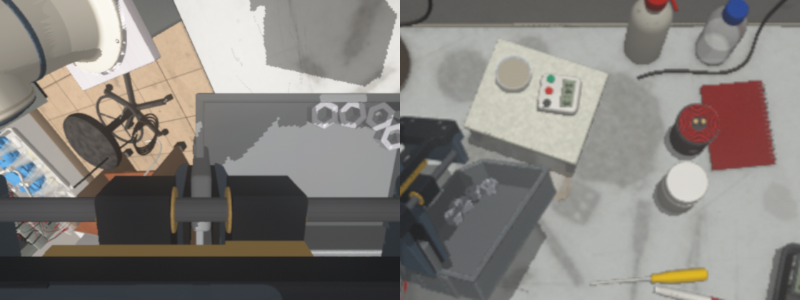

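The wrist half shows all four nuts, queued along the -x wall at (325,113), (352,113), (381,113) and (400,135), with the leading one at the slanted wall. I'll measure them in the tray frame.

```bash
cat >> h.py <<'E'
def nuts(f,o,names=('wrist','top')):
    T=R.from_rotvec(o['tool_rot']).as_matrix()
    for n in names:
        im,d,p=load(n[0]+f); P=pts(p,d)
        q=(P-o['tool_pos'])@T   # tool coords
        t=np.stack([q[...,0],q[...,2]-.083,-q[...,1]-.0131+.057-0.0],-1) # tray frame (origin underside)
        ins=(d>0)&(abs(t[...,0])<.054)&(abs(t[...,1])<.079)
        fl=ins&(abs(t[...,2]-.004)<.004); print(n,'floor n',fl.sum(),np.median(t[fl],0).round(4) if fl.any() else '')
        g=cv2.cvtColor(np.ascontiguousarray(im),cv2.COLOR_RGB2GRAY)
        m=ins&(t[...,2]>.0095)&(t[...,2]<.02)
        # tray-frame map, 1mm cells: x right, y up, 6x
        M=np.zeros((170,120,3),np.uint8)
        s=(d>0)&(abs(t[...,0])<.0595)&(abs(t[...,1])<.0845)&(t[...,2]<.045)&(t[...,2]>-.01)
        i=(84.5-t[s][:,1]*1000).astype(int); j=(60+t[s][:,0]*1000).astype(int)
        M[i,j]=im[s][:,::-1]
        cv2.imwrite('pics/map%s%s.png'%(n[0],f),cv2.resize(M,None,fx=3,fy=3,interpolation=cv2.INTER_NEAREST))
        k,l,st,c=cv2.connectedComponentsWithStats(m.astype(np.uint8))
        for a in range(1,k):
            if st[a,4]>15: print(n,st[a,:5],t[l==a].mean(0).round(4),(t[l==a].max(0)-t[l==a].min(0)).round(3))
E
python3 - <<'E'
from h import *
nuts('4',ctrl.get_obs())
a=cv2.imread('pics/mapw4.png');b=cv2.imread('pics/mapt4.png');cv2.imwrite('pics/map4.png',np.hstack([a,b]))
E
```

```text
wrist floor n 26711 [-0.0169  0.0033  0.003 ]
wrist [ 434  147  126   63 3189] [-0.0424  0.0427  0.0126] [0.035 0.074 0.01 ]
wrist [427 320 112  11 574] [0.0537 0.0394 0.015 ] [0.001 0.07  0.01 ]
wrist [288 323   8   7  31] [ 0.0537 -0.0766  0.0159] [0.001 0.004 0.007]
top floor n 1991 [-0.0062  0.0054  0.0035]
top [212 182  37  33 333] [-0.0406  0.0465  0.0131] [0.037 0.077 0.01 ]
```

View pics/map4.png

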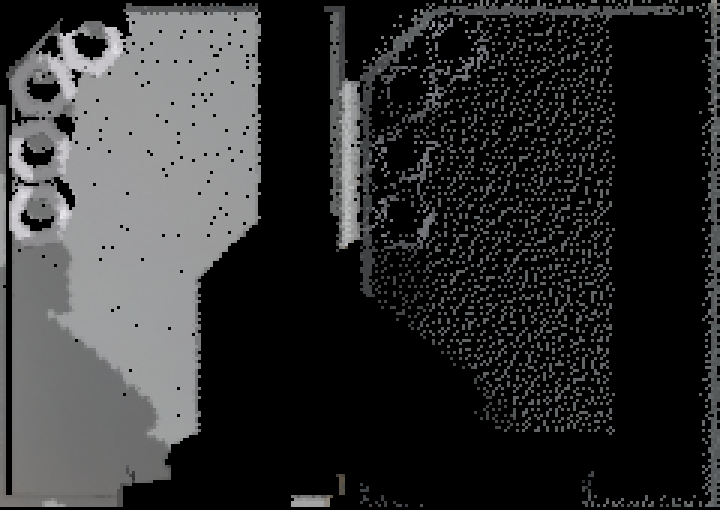

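The rectified map (left, from the wrist) shows two nuts on the slanted wall, at about (-30,70) and (-45,55) mm, and two queued behind on the -x wall at (-47,33) and (-47,13). The last one is 56 mm from the corner. I'll rock the tilt toward +y so the queue moves round, then go back to the diagonal.

```bash
python3 - <<'E'
from h import *
f=R.from_rotvec
c=f([-.47,0,-.47])
for t in([-.6,0,-.3],[-.68,0,-.1],[-.68,0,0.0],[-.68,0,.1]): print(t,(c.inv()*f(t)).as_rotvec().round(3))
E
```

```text
[-0.6, 0, -0.3] [-0.121 -0.068  0.158]
[-0.68, 0, -0.1] [-0.197 -0.132  0.344]
[-0.68, 0, 0.0] [-0.198 -0.156  0.44 ]
[-0.68, 0, 0.1] [-0.199 -0.179  0.535]
```

```bash
python3 -m jog '[[[-1,0,0,0,-0.04,-0.02,0.05],[-1,0,0,0,-0.08,-0.04,0.1],[-1,0,0,0,-0.12,-0.07,0.16],[-1,0,0,0,-0.15,-0.09,0.22],[-1,0,0,0,-0.17,-0.11,0.28],[-1,0,0,0,-0.2,-0.13,0.34],[-1,0,0,0,-0.2,-0.15,0.4],[-1,0,0,0,-0.2,-0.156,0.44],[-1,0,0,0,-0.2,-0.156,0.44],[-1,0,0,0,-0.2,-0.156,0.44],[-1,0,0,0,-0.2,-0.156,0.44],[-1,0,0,0,-0.2,-0.13,0.36],[-1,0,0,0,-0.17,-0.11,0.28],[-1,0,0,0,-0.13,-0.07,0.18],[-1,0,0,0,-0.08,-0.04,0.1],[-1,0,0,0,-0.03,-0.02,0.03],[-1,0,0,0,0,0,0],[-1,0,0,0,0,0,0],[-1,0,0,0,0,0,0]]]'
python3 - <<'E'
from h import *
o=ctrl.get_obs();shot('wrist','w5');shot('top','t5');nuts('5',o)
a=cv2.imread('pics/mapw5.png');b=cv2.imread('pics/mapt5.png');cv2.imwrite('pics/map5.png',np.hstack([a,b]))
E
```

```text
time_s: 9.95
tool_pos: [0.441, -0.2007, 0.3393]
tool_rot: [-1.737, 1.705, -1.458]
ft_force: [0.5, -0.5, -2.5]
gripper_width: 0.129
wrist floor n 26628 [-0.0172  0.0026  0.0032]
wrist [ 439  147  121   71 3404] [-0.0409  0.0451  0.0127] [0.04  0.072 0.01 ]
wrist [449 323  10   7  16] [0.0538 0.0226 0.017 ] [0.    0.003 0.007]
wrist [529 324   8   6  18] [0.0537 0.0702 0.0177] [0.001 0.007 0.006]
top floor n 1990 [-0.0057  0.0052  0.0033]
top [213 182  37  32 338] [-0.0392  0.0488  0.013 ] [0.041 0.074 0.01 ]
```

View pics/map5.png

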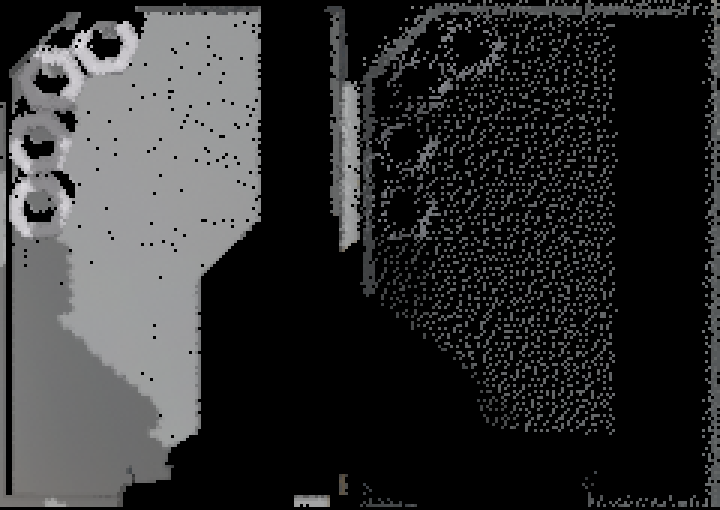

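The rock moved the nuts only about 5 mm along. I'll try a stronger one that briefly tips past +y toward +x, so the tail nuts leave the side wall and pack in behind the leaders.

```bash
python3 -m jog '[[[-1,0,0,0,-0.03,-0.04,0.1],[-1,0,0,0,-0.06,-0.08,0.22],[-1,0,0,0,-0.09,-0.12,0.35],[-1,0,0,0,-0.11,-0.15,0.48],[-1,0,0,0,-0.12,-0.17,0.58],[-1,0,0,0,-0.12,-0.18,0.63],[-1,0,0,0,-0.12,-0.18,0.63],[-1,0,0,0,-0.12,-0.17,0.58],[-1,0,0,0,-0.11,-0.15,0.48],[-1,0,0,0,-0.09,-0.12,0.35],[-1,0,0,0,-0.06,-0.08,0.22],[-1,0,0,0,-0.03,-0.04,0.1],[-1,0,0,0,0,0,0.03],[-1,0,0,0,0,0,0],[-1,0,0,0,0,0,0],[-1,0,0,0,0,0,0]]]'
python3 - <<'E'
from h import *
o=ctrl.get_obs();shot('wrist','w6');shot('top','t6');nuts('6',o)
a=cv2.imread('pics/mapw6.png');b=cv2.imread('pics/mapt6.png');cv2.imwrite('pics/map6.png',np.hstack([a,b]))
E
```

```text
time_s: 11.65
tool_pos: [0.4412, -0.2016, 0.3389]
tool_rot: [-1.735, 1.708, -1.456]
ft_force: [-0.6, -0.7, -2.5]
gripper_width: 0.129
wrist floor n 26785 [-0.0201  0.003   0.0032]
wrist [ 491  147   69  107 3593] [-0.0251  0.0601  0.0126] [0.062 0.041 0.01 ]
wrist [453 320   7   9  23] [0.0538 0.0249 0.0143] [0.001 0.008 0.009]
wrist [512 320  12   4  16] [0.0537 0.0651 0.0113] [0.001 0.007 0.003]
top floor n 1970 [-0.0059  0.0042  0.0035]
top [228 182  34  21 345] [-0.0243  0.0618  0.0131] [0.062 0.041 0.01 ]
```

View pics/map6.png

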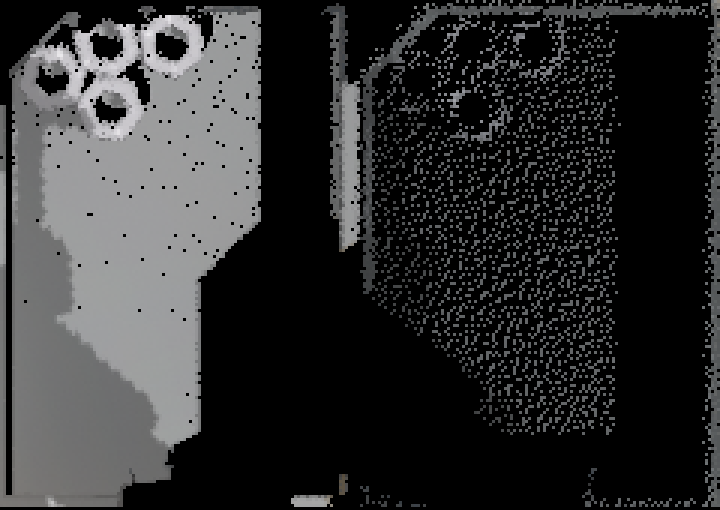

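The four nuts are now packed at about (-43,59), (-25,70), (-23,49) and (-3,70) mm, the farthest 41 mm from the corner. One gentle rock toward -x should draw in the last one.

```bash
python3 -m jog '[[[-1,0,0,0,0.04,0.015,-0.03],[-1,0,0,0,0.08,0.03,-0.06],[-1,0,0,0,0.12,0.05,-0.09],[-1,0,0,0,0.158,0.068,-0.121],[-1,0,0,0,0.158,0.068,-0.121],[-1,0,0,0,0.158,0.068,-0.121],[-1,0,0,0,0.12,0.05,-0.09],[-1,0,0,0,0.08,0.03,-0.06],[-1,0,0,0,0.04,0.015,-0.03],[-1,0,0,0,0,0,0],[-1,0,0,0,0,0,0],[-1,0,0,0,0,0,0],[-1,0,0,0,0,0,0],[-1,0,0,0,0,0,0]]]'
python3 - <<'E'
from h import *
o=ctrl.get_obs();shot('wrist','w7');b=shot('top','t7')[0];nuts('7',o); print(o['ft_force'],np.abs(o['dq']).max())
a=cv2.imread('pics/mapw7.png');b=cv2.resize(cv2.imread('pics/t7.png')[60:315,180:430],(420,430));b=cv2.copyMakeBorder(b,0,510-430,0,0,cv2.BORDER_CONSTANT);cv2.imwrite('pics/map7.png',np.hstack([a,b]))
T=R.from_rotvec(o['tool_rot']).as_matrix(); print('low corner z',(o['tool_pos']+T@[-.06,.0439,.168])[2], 'tilt',np.degrees(np.arccos(-T[2,1])))
E
```

```text
time_s: 13.15
tool_pos: [0.441, -0.2018, 0.3392]
tool_rot: [-1.735, 1.707, -1.458]
ft_force: [0.3, -0.9, -2.4]
gripper_width: 0.129
wrist floor n 26893 [-0.0191  0.0033  0.0032]
wrist [ 492  147   68   69 2576] [-0.0354  0.0554  0.0127] [0.039 0.038 0.01 ]
wrist [288 207   5   9  18] [-0.0187 -0.0779  0.0149] [0.003 0.002 0.01 ]
wrist [524 206  36  35 828] [-0.0105  0.0684  0.0125] [0.02  0.021 0.005]
wrist [475 321  13   8  26] [0.0538 0.0393 0.015 ] [0.001 0.012 0.008]
wrist [503 320  11  10  25] [0.0538 0.0565 0.0159] [0.001 0.01  0.01 ]
wrist [515 322  10   8  25] [0.0538 0.0637 0.0159] [0.001 0.006 0.008]
wrist [486 324  12   6  17] [0.0538 0.0459 0.0172] [0.    0.008 0.006]
top floor n 1961 [-0.0056  0.0041  0.0036]
top [224 182  34  21 338] [-0.0294  0.0606  0.0133] [0.055 0.042 0.01 ]
[ 0.28382077 -0.9486899  -2.42015377] 0.0024803833970784535
low corner z 0.20499163640836737 tilt 38.05102806578775
```

View pics/map7.png

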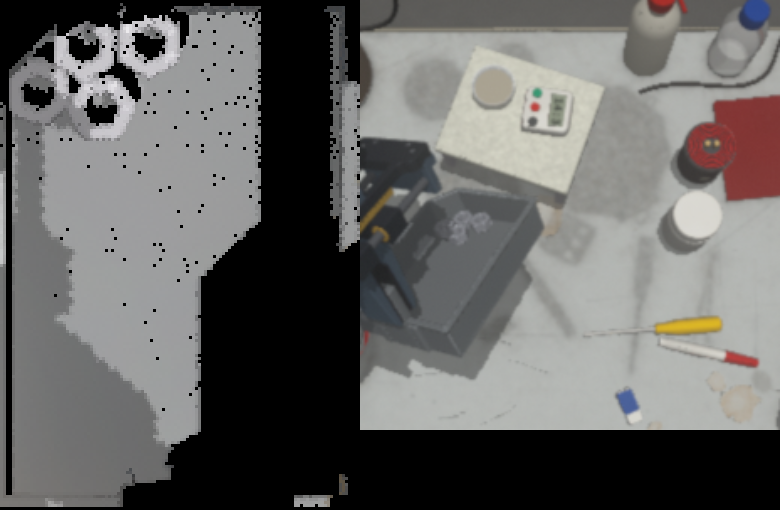

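All four nuts are packed in the clipped corner and at rest. The tray is in the air and the other things haven't moved. I'm handing it in.

```bash
python3 -c "
from rig import ctrl
print(ctrl.finish_job()); o=ctrl.get_obs(); print(o['time_s'],o['tool_pos'],o['gripper_width'])"
```

```text
the job is handed in; nothing more can be done
None
the job is handed in; nothing more can be done
```

I drew the tray 140 mm straight out of the riser by its handle, lifted it 295 mm, and tilted it 38° toward the clipped corner. All four nuts are in that corner, and I handed the job in at about 13.2 s with the gripper still holding the tray.

- **Nuts:** after the first tilt two of them hung back along the -x wall. The first rock moved them only about 5 mm; two more packed them together. In the last pictures they touch each other, about 16 to 34 mm from the corner point, and none spilled.
- **Tray:** its lowest point is about 205 mm above the worktop. The grip was steady with an opening of about 11.7 mm. The last wrist force was about 2.6 N, roughly the weight of the tray and nuts.
- **Other things:** the jar, pen, screwdriver, eraser and riser look unmoved in the top view. I judged that by eye and did not measure it.
- **Disagreement:** crossing rays from the two views put the handle top at 69 mm. Depth from both cameras gave 77 to 80 mm against the stated 78 mm. I used the depth value, and the grasp held.

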